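Set the lens of an optical bench against its red stop

ROBOT

A 7-joint arm with a two-finger parallel gripper is mounted at the origin on a cart in front of the work surface, level with it; the furniture and walls round the work are solid. World frame = base frame: x ahead of the robot, y to its left, z up, the work surface at z = 0. Lengths are in m, angles in rad, forces in N, time in s.
With the tool pointing down it reaches from about 0.425 to 0.875 m from the base axis. Payload 4.7 kg.
Tool frame: the origin (TCP) lies on the centre line of the jaws, within the pads' length; the fingertips stand 11 mm ahead of it and the grasp point (between the pads) lies 8 mm behind it; z points along the fingers, y is the line along which they close (so a half turn about z gives the same grasp; the last joint's range is limited). The gripper opens to 87 mm and grips with 3 to 60 N. Pads are 19 mm wide; open, the fingers measure 117 mm over their backs; the gripper's body (75 mm by 190 mm) begins 51 mm behind the grasp point.
Start: joints at [-1.154, 0.321, -0.07, 1.45, 0.023, 1.371, -0.057], TCP at [0.255, 0.598, 0.234] pointing down, gripper open.
Joint ranges: [-2.86, 2.86], [-0.3, 2.09], [-1.38, 1.24], [0.06, 2.45], [-1.56, 4.7], [0.09, 2.05], [-2.69, 2.69]. Speed limits (rad/s): [2.57, 2.57, 3.14, 3.14, 3.14, 3.14, 3.14].

INTERFACE

Orientations are given as a 3x3 rotation matrix whose columns are the frame's x, y, z axes.
In Python, from plant import ctrl gives the robot as it stands. The module is installed in compiled form; this text tells all that it offers.
- The arm moves only by the tool step_arm, never from a script. Its argument "plan" is a list of rows, each a list of 2 entries, a list of its own where there are three numbers: the shift along the tool's x, y, z in units of 0.1 m (1.0 is 0.1 m), then the turn, a rotation vector about the tool's x, y, z in units of pi rad (1.0 is pi rad). A call has exactly 10 rows; each row is the pose to reach, as a shift and turn from the pose commanded when the call began, along the tool's axes at that moment, turning the shorter way round; what a row does not reach only later rows make up. A row lasts 1/12 s, in which the tool goes at most 41.7 mm and 7.16 degrees, less where a joint would pass 70% of its speed; a pose out of reach is approached as far as the arm can. A call with a number of a shift or a turn outside -1 to 1 is refused whole. A call with a gripper value outside its range is refused whole. "grip" is the gripper command: -1 is shut, 1 is fully open, values between are in proportion, set as the call begins (left out, the last holds). The fingers move at their own pace and stop on an object; "grip_force" is the grip in N (left out, the last holds). Time passes only in rows, so rows that repeat a pose let the fingers close, or fill a call up. It gives the time, the measured TCP pose, the force, the opening and the grip force at its end, in the units of the state.
- ctrl.read_state(): the state, without advancing time (a new reading comes with each control period).
- ctrl.capture(name): name is "side" or "top" or "wrist"; returns a dict with "frame" (480x640x3 uint8, blue, green, red), "camera_matrix" (3x3 intrinsics, pixels), "cam_to_world" (4x4, takes a point from camera to world coordinates). Camera axes: x right, y down, z forward; pixel columns grow to the right and rows downward; lengths in m; the calibration is good to about 2 mm. The wrist camera is an equidistant fisheye: a pixel r from the principal point sees the ray r / f radians off the axis. A picture is of the moment at which its call begins. There is no depth.
- ctrl.sign_off(): hands the job in; it is judged then, once.
The state is a dict: "clock": time; "joint_positions": joint angles; "dq": joint speeds; "joint_efforts": joint torques, N m; "position": TCP position; "eef_rot": TCP orientation; "ft_force": force on the tool from outside, world axes, zero at the start; "ft_torque": the same for the moment, N m; "finger_gap": finger opening in m; "gripper_force": force on a finger pad.
Only numpy, scipy, OpenCV 4.12 (cv2) and the standard library are available. Lean on these libraries where they do the work, as an engineer would, in place of code of your own. Each camera call takes 0.05 s, during which the arm holds its last target. There are 200 camera calls.

TASK

Set the lens of the small optical bench to its red-marked position: with shut fingertips press down the sprung pad in the middle of the lens carriage to free its brake, keep it pressed while you push the carriage gently along the guide until it rests against the red stop block, then let the pad spring up and move clear. Only press and push: do not grip the carriage, do not force it along while the brake is on, do not ram the stop, and leave the other things round the bench where they are.

Things in the scene. Friction and masses are not known exactly. Their poses are not given: they have to be found in the camera images.
- bench: optical bench, fixed: black breadboard 172 mm (its x) x 400 mm (its y), 12 mm thick; origin under its centre, z up. A guide along its y at x = -42 mm, on the robot's side, bears carriage and stops. Rear line (x = +47 mm): lamp and slide at +y, screen at -y, up to 110 mm tall. Reach it under the room's beam (0.67 m up, over the worktop's front edge), right of the post at the near left corner.
- carriage (a joint): lens carriage along the guide, m, + to the bench's +y, 0 at mid-length. Aluminium saddle 80 mm long, 58 mm wide, top 53 mm above the worktop; an arm on the far side holds a 49 mm black lens ring 89 mm from the guide's line, top 103 mm up. With the pad up a sprung brake holds it wherever it stands (some 30 N would drag it); with the pad down it runs at under 2 N.
- carriage_mid (a point): centre of the carriage saddle, on the guide's line, 40 mm above the worktop; axes as the bench's. The saddle's end faces are 40 mm from it along y.
- release_pad (a joint): how far the brake-release pad is pressed, m: about 0 (within 1 mm) up, 0.008 at its lower end stop. The force rises to about 8 N over the first 3.5 mm, where the brake comes clear, and stays near 8 N down to the end stop; 5 to 7 mm is a good depth to work at. It springs up when let go and the brake grips again.
- pad_top (a point): centre of the release pad's floor, in mid-carriage, moving with it; 60 mm above the worktop when up. Black with blue ribs, a thumb saddle: flat floor 50 mm long along the guide, 42 mm wide, between two lips 10 mm high and 6 mm thick, one at each end along the guide; open at both sides. Shut fingertips fit on the floor and push on it or on the leading lip.
- red_stop_mid (a point): centre of the red stop block on the guide, 40 mm above the worktop; 20 mm long along the guide, 46 mm wide, top 46 mm up, black thumbscrew on its robot side. Fixed. It may stand at either end of the guide, left or right of the carriage. The carriage touches it when carriage_mid is 50 mm from it.
- grey_stop_mid (a point): centre of the dark grey stop block, the same shape, at the other end of the guide; not the one wanted.
- eyepiece: loose black spare eyepiece, 31 mm wide and 36 mm tall, standing in front of the bench; origin under its centre
- forceps: loose steel forceps, 15 x 110 x 10 mm, lying in front of the bench; origin under the centre
- petri: loose petri dish 65 mm across, 15 mm high, behind the bench towards its +y end; origin under the centre

How it is judged:
On the way, in this order (a step that is already met when the one before it is completed fails the run):
1. the pad is pressed down at least 3 mm with the carriage still more than 15 mm short of the red stop (value of joint release_pad above 0.003 m and horizontal distance between carriage_mid and red_stop_mid above 0.065 m), for 0.1 s.
2. the carriage is brought to within 2 mm of touching the red stop with the pad still pressed (value of joint release_pad above 0.001 m and horizontal distance between carriage_mid and red_stop_mid below 0.052 m), for 0.1 s.
At the end, for the whole second after the job is handed in: the carriage rests against the red stop (end face within 2 mm of touching), the release pad is up again (less than 1 mm down) so that the brake holds, and the carriage is at rest (horizontal distance between carriage_mid and red_stop_mid below 0.052 m and value of joint release_pad below 0.001 m and velocity of joint carriage between -0.005 and 0.005 m/s).
It fails at once if the carriage is forced along (over 50 mm/s) with the brake on (pad less than 1 mm down) (value of joint release_pad below 0.001 m and (velocity of joint carriage above 0.05 m/s or velocity of joint carriage below -0.05 m/s)).
It fails at once if the carriage is rammed along faster than 0.25 m/s (velocity of joint carriage above 0.25 m/s or velocity of joint carriage below -0.25 m/s).
It fails at once if the fingers squeeze or shove the bench or its carriage with more than 45 N (contact force between the fingers and bench above 45 N).
It fails at once if a loose thing round the bench is moved or lifted more than 15 mm (distance of any of eyepiece, forceps, petri from where it was at the start of the episode above 0.015 m).
It also fails if it takes over 38 s, if anything falls off the work surface, if the arm or the gripper's body presses on something with over 40 N, if the wrist force passes 120 N, or if a joint passes its speed limit or range.

## Working session

There is one attempt and no reset: what is moved stays moved. The work goes in short steps, Python scripts to look and compute and a tool call to move; the robot and the scene stay as the last step left them, time stands still between calls to the robot, and variables do not carry over. Pictures are saved under pics/ and viewed, at most 10 in all, crops included, and the job is handed in when it is done.

Besides the shell and the picture viewer there is one more tool, called after "Call:" as name(argument=value, ...) on one line, values as JSON. step_arm: Moves the arm, as the interface text tells. Shifts and turns lie within -1 to 1; 1 stands for 0.1 m of shift or pi rad of turn. Its arguments: {"type":"object","properties":{"plan":{"type":"array","items":{"type":"array"}},"grip":{"type":"number"},"grip_force":{"type":"number"}},"required":["plan"]}

```bash
mkdir -p pics
cat > h.py <<'E'
import numpy as np, cv2
from plant import ctrl
def cap(n,f=None):
    c=ctrl.capture(n)
    if f: cv2.imwrite('pics/'+f,c['frame'])
    return c
def onz(c,u,v,z):
    K=np.array(c['camera_matrix']);T=np.array(c['cam_to_world'])
    d=T[:3,:3]@np.linalg.solve(K,[u,v,1.]);o=T[:3,3]
    return o+d*(z-o[2])/d[2]
E
python3 - <<'E'
from h import *
s=ctrl.read_state();print({k:np.round(s[k],3).tolist() for k in s})
for n in('top','side'):
    c=cap(n,n+'1.png');print(n,np.round(c['cam_to_world'],3).tolist(),np.round(c['camera_matrix'],1).tolist())
E
```

```text
{'clock': 0.0, 'joint_positions': [-1.154, 0.322, -0.07, 1.452, 0.023, 1.371, -0.057], 'dq': [-0.001, 0.001, -0.0, 0.001, 0.001, -0.001, 0.001], 'joint_efforts': [-0.0, -49.13, -0.404, -31.253, -0.064, 0.044, 0.0], 'position': [0.255, 0.597, 0.232], 'eef_rot': [[-0.92, 0.392, -0.001], [0.392, 0.92, -0.002], [-0.0, -0.002, -1.0]], 'ft_force': [-0.849, -0.184, -0.377], 'ft_torque': [-0.009, 0.017, -0.004], 'gripper_force': 0.0, 'finger_gap': 0.087}
top [[0.014, -0.984, 0.177, 0.34], [-0.999, -0.009, 0.031, -0.208], [-0.029, -0.177, -0.984, 0.9], [0.0, 0.0, 0.0, 1.0]] [[509.1, 0.0, 319.9], [0.0, 509.1, 240.4], [0.0, 0.0, 1.0]]
side [[-0.831, -0.199, 0.52, 0.064], [-0.556, 0.268, -0.786, 0.465], [0.017, -0.942, -0.334, 0.36], [0.0, 0.0, 0.0, 1.0]] [[489.0, 0.0, 321.0], [0.0, 489.0, 235.6], [0.0, 0.0, 1.0]]
```

View pics/top1.png

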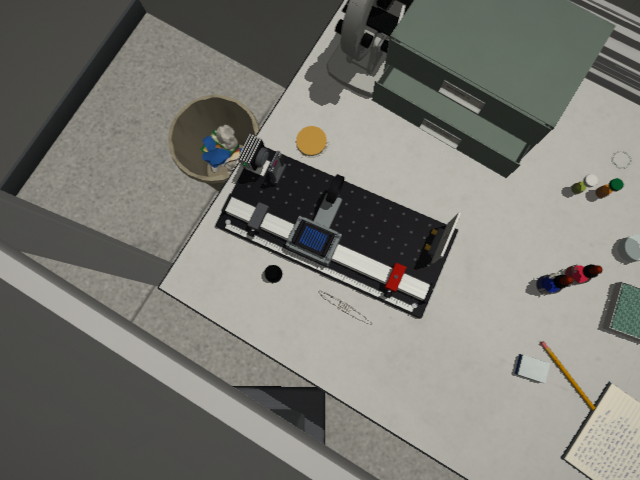

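View pics/side1.png

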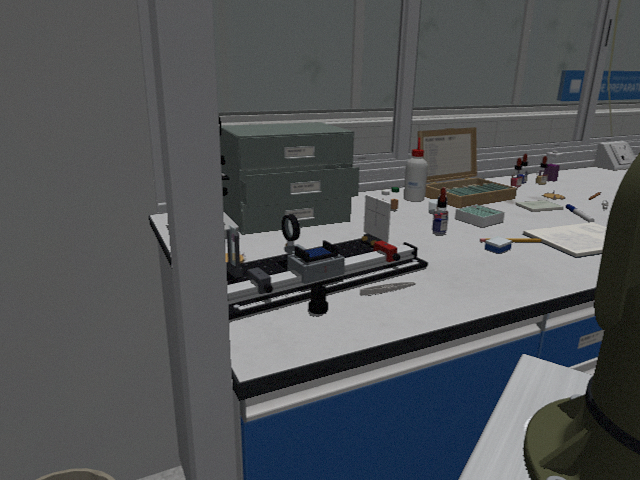

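The top view shows the carriage pad at about (313,238), the red stop at (396,276), the grey stop at (259,216), the eyepiece at (273,273) and the forceps at (345,307). The side view confirms the layout: post at the near left, red stop at the right.

Run:
```python
from h import *
c=cap('top');f=c['frame'].astype(int);b,g,r=f[...,0],f[...,1],f[...,2]
def blob(m):
    n,l,s,ce=cv2.connectedComponentsWithStats(m.astype(np.uint8));i=1+np.argmax(s[1:,4]);
    return cv2.minAreaRect(np.argwhere(l==i)[:,::-1].astype(np.float32)),s[i,4]
R=np.zeros(b.shape,bool);R[190:310,210:470]=1
mr,a=blob(R&(r>120)&(g<60)&(b<60));print(mr,a)
mb,a2=blob(cv2.morphologyEx((R&(b>70)&(b>1.5*r)).astype(np.uint8),cv2.MORPH_CLOSE,np.ones((5,5))));print(mb,a2)
P=onz(c,*mb[0],.061);S=onz(c,*mr[0],.046)
print('pad',P,'red',S,'grey',onz(c,259,216,.046))
# rail white edges
m=(R&(b>170)&(g>170)&(r>170));
for p in[(228,203),(428,293)]:print(onz(c,*p,.03))
d=S-P;print(d,np.hypot(*d[:2]),np.degrees(np.arctan2(d[1],d[0])))
for p in[(273,273),(345,307),(335,190),(218,226),(418,316),(458,232),(160,288),(255,140)]:print(p,onz(c,*p,0.0).round(3))
cv2.imwrite('pics/t2.png',cv2.resize(c['frame'][180:330,210:470],None,fx=3,fy=3,interpolation=cv2.INTER_CUBIC))
```

```text
((395.64654541015625, 276.49139404296875), (10.767128944396973, 25.86737060546875), 23.198591232299805) 262
((312.88140869140625, 238.61134338378906), (23.137874603271484, 17.882015228271484), 25.01689338684082) 402
pad [ 0.4933272  -0.17042405  0.061     ] red [ 0.43279765 -0.30960558  0.046     ] grey [ 0.53488789 -0.07606778  0.046     ]
[ 0.56168145 -0.01770803  0.03      ]
[ 0.40708374 -0.36576514  0.03      ]
[-0.06052956 -0.13918153 -0.015     ] 0.1517739299116557 -113.50405148531426
(273, 273) [ 0.442 -0.098  0.   ]
(345, 307) [ 0.383 -0.226  0.   ]
(335, 190) [ 0.595 -0.207  0.   ]
(218, 226) [0.526 0.005 0.   ]
(418, 316) [ 0.369 -0.353  0.   ]
(458, 232) [ 0.519 -0.427  0.   ]
(160, 288) [0.413 0.104 0.   ]
(255, 140) [ 0.691 -0.056  0.   ]
```

View pics/t2.png

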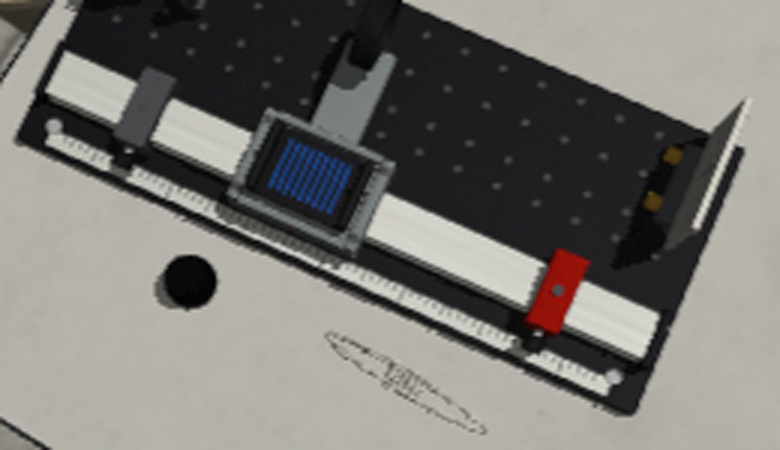

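The crop confirms the pad, the lens arm and the red stop at crop (558,290). Before moving I need to know where the post and beam are.

Run:
```python
from h import *
c=cap('top');w=cap('wrist')
g=lambda im:np.clip(255*(im/255.)**.6,0,255).astype(np.uint8)
cr=cv2.resize(c['frame'][180:480,0:340],(0,0),fx=1.15,fy=1.15)
wr=cv2.resize(w['frame'],(400,300))
o=np.zeros((345,800,3),np.uint8);o[:,:391]=g(cr)[:345];o[:300,400:]=g(wr);cv2.imwrite('pics/pw.png',o)
print(np.round(w['cam_to_world'],3).tolist(),w['camera_matrix'])
```

```text
[[0.394, 0.875, 0.282, 0.177], [0.919, -0.375, -0.121, 0.632], [-0.001, 0.307, -0.952, 0.384], [0.0, 0.0, 0.0, 1.0]] [[371.64829954   0.         323.14474279]
 [  0.         371.64829954 241.91508572]
 [  0.           0.           1.        ]]
```

View pics/pw.png

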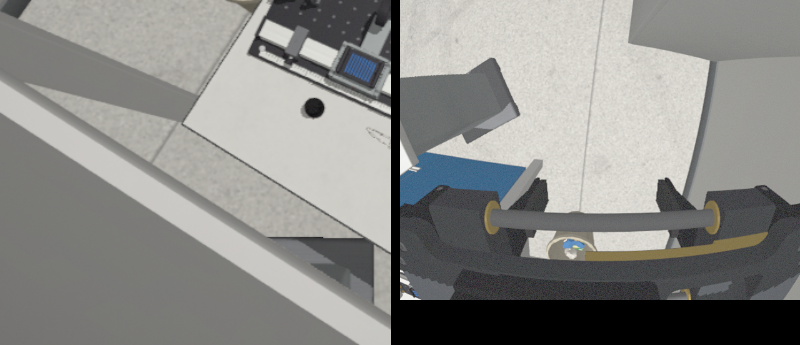

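Reading: the post stands at the worktop's near left corner, about (0.41–0.49, 0.08–0.15), from about 0.43 m radius. The tool must therefore retract to r≈0.33, swing past the post and extend under the beam. I'll retract first, turning the hand tangential.

Call:
step_arm(plan=[[[0,-0.1,0],[0,0,-0.025]],[[0,-0.2,0],[0,0,-0.05]],[[0,-0.3,0],[0,0,-0.08]],[[0,-0.4,0],[0,0,-0.11]],[[0,-0.5,0],[0,0,-0.14]],[[0,-0.6,0],[0,0,-0.17]],[[0,-0.7,0],[0,0,-0.2]],[[0,-0.8,0],[0,0,-0.23]],[[0,-0.9,0],[0,0,-0.25]],[[0,-1,0],[0,0,-0.25]]], grip=-1)

```text
clock: 1.08
position: [0.2154, 0.5054, 0.2335]
eef_rot: [[-0.927, -0.375, 0.0], [-0.375, 0.927, -0.0], [-0.0, -0.0, -1.0]]
ft_force: [-0.5, -0.4, 0.2]
finger_gap: 0.0284
gripper_force: 0.0
```

```bash
cat > go.py <<'E'
import sys
from h import *
from scipy.spatial.transform import Rotation as Ro
# args: x y z  azimuth(deg) of tool y, tool pointing down
s=ctrl.read_state();p=np.array(s['position']);R=np.array(s['eef_rot'])
x,y,z,a=map(float,sys.argv[1:5]);a=np.radians(a)
ty=np.array([np.cos(a),np.sin(a),0]);tz=np.array([0,0,-1.]);G=np.c_[np.cross(ty,tz),ty,tz]
print('t',round(s['clock'],2),'q',np.round(s['joint_positions'],2),'p',p.round(4),'r',np.hypot(*p[:2]).round(3),'az_y',np.degrees(np.arctan2(R[1,1],R[0,1])).round(1),'F',np.round(s['ft_force'],1),'gap',round(float(s['finger_gap']),4))
print('shift',(R.T@(np.array([x,y,z])-p)/.1).round(3),'turn',(Ro.from_matrix(R.T@G).as_rotvec()/np.pi).round(4))
E
python3 go.py .16 .28 .25 150
```

```text
t 1.08 q [-1.07  0.11 -0.16  1.7   0.02  1.33  0.72] p [0.2154 0.5054 0.2335] r 0.549 az_y 112.0 F [-0.5 -0.4  0.2] gap 0.0284
shift [ 1.359 -1.882 -0.165] turn [-0.     -0.     -0.2111]
```

Call:
step_arm(plan=[[[0.07,-0.1,0],[0,0,-0.02]],[[0.14,-0.2,0],[0,0,-0.05]],[[0.21,-0.3,0],[0,0,-0.08]],[[0.28,-0.4,0],[0,0,-0.11]],[[0.35,-0.5,0],[0,0,-0.14]],[[0.42,-0.6,0],[0,0,-0.17]],[[0.49,-0.7,0],[0,0,-0.19]],[[0.56,-0.8,0],[0,0,-0.2]],[[0.63,-0.9,0],[0,0,-0.2]],[[0.7,-0.95,0],[0,0,-0.2]]])

```text
clock: 1.92
position: [0.1863, 0.3904, 0.2336]
eef_rot: [[-0.534, -0.846, 0.0], [-0.846, 0.534, -0.0], [-0.0, -0.0, -1.0]]
ft_force: [0.5, 0.5, 0.1]
finger_gap: 0.0007
gripper_force: 0.0
```

```bash
python3 go.py .2 .27 .25 145
```

```text
t 1.92 q [-1.02 -0.14 -0.15  1.95 -0.02  1.33  1.41] p [0.1863 0.3904 0.2336] r 0.433 az_y 147.8 F [0.5 0.5 0.1] gap 0.0007
shift [ 0.945 -0.759 -0.164] turn [-0.0001  0.      0.0153]
```

Call:
step_arm(plan=[[[0.09,-0.07,0.03],[0,0,0]],[[0.18,-0.14,0.06],[0,0,0]],[[0.28,-0.21,0.09],[0,0,0]],[[0.37,-0.28,0.12],[0,0,0]],[[0.46,-0.35,0.15],[0,0,0.01]],[[0.56,-0.42,0.18],[0,0,0.01]],[[0.65,-0.5,0.21],[0,0,0.01]],[[0.75,-0.57,0.24],[0,0,0.01]],[[0.85,-0.65,0.27],[0,0,0.01]],[[0.95,-0.75,0.3],[0,0,0.01]]])

```text
clock: 2.75
position: [0.207, 0.2811, 0.1991]
eef_rot: [[-0.557, -0.831, -0.008], [-0.83, 0.557, -0.011], [0.014, 0.001, -1.0]]
ft_force: [0.2, 0.5, 0.1]
finger_gap: 0.0007
gripper_force: 0.0
```

```bash
python3 go.py .255 .21 .2 130
```

```text
t 2.75 q [-0.82 -0.3  -0.16  2.15 -0.05  1.31  1.59] p [0.207  0.2811 0.1991] r 0.349 az_y 146.2 F [0.2 0.5 0.1] gap 0.0007
shift [ 0.324 -0.795 -0.005] turn [-0.0005 -0.0044  0.0897]
```

```bash
python3 go.py .249 .209 .15 128
```

```text
t 2.75 q [-0.82 -0.3  -0.16  2.15 -0.05  1.31  1.59] p [0.207  0.2811 0.1991] r 0.349 az_y 146.2 F [0.2 0.5 0.1] gap 0.0007
shift [ 0.359 -0.751  0.496] turn [-0.0005 -0.0044  0.1009]
```

Call:
step_arm(plan=[[[0.05,-0.06,0.08],[0,0,0.01]],[[0.1,-0.13,0.16],[0,0,0.02]],[[0.14,-0.21,0.24],[0,0,0.03]],[[0.18,-0.29,0.32],[0,0,0.04]],[[0.22,-0.37,0.4],[0,0,0.05]],[[0.26,-0.45,0.46],[0,0,0.06]],[[0.3,-0.53,0.5],[0,0,0.07]],[[0.33,-0.61,0.5],[0,0,0.08]],[[0.35,-0.69,0.5],[0,0,0.09]],[[0.36,-0.75,0.5],[0,0,0.1]]])

```text
clock: 3.58
position: [0.2531, 0.2122, 0.1475]
eef_rot: [[-0.789, -0.614, -0.012], [-0.614, 0.789, -0.014], [0.018, -0.004, -1.0]]
ft_force: [0.5, -0.6, -0.8]
finger_gap: 0.0004
gripper_force: 0.0
```

```bash
python3 go.py .302 .12 .15 106
```

```text
t 3.58 q [-0.59 -0.3  -0.16  2.25 -0.05  1.21  1.51] p [0.2531 0.2122 0.1475] r 0.33 az_y 127.9 F [ 0.5 -0.6 -0.8] gap 0.0004
shift [ 0.181 -1.028 -0.017] turn [-0.0023 -0.0055  0.1217]
```

Call:
step_arm(plan=[[[0.03,-0.1,0],[0,0,0.012]],[[0.06,-0.2,0],[0,0,0.024]],[[0.09,-0.3,0],[0,0,0.036]],[[0.12,-0.4,0],[0,0,0.048]],[[0.14,-0.5,0],[0,0,0.06]],[[0.16,-0.6,0],[0,0,0.072]],[[0.17,-0.7,0],[0,0,0.084]],[[0.18,-0.8,0],[0,0,0.096]],[[0.18,-0.9,0],[0,0,0.11]],[[0.18,-1,0],[0,0,0.12]]])

```text
clock: 4.42
position: [0.3048, 0.1245, 0.1467]
eef_rot: [[-0.96, -0.281, -0.016], [-0.281, 0.96, -0.015], [0.019, -0.01, -1.0]]
ft_force: [-0.3, 0.4, -0.4]
finger_gap: 0.0004
gripper_force: 0.0
```

```bash
python3 go.py .323 .017 .15 88;python3 - <<'E'
from h import *
a=cap('side')['frame'];b=cap('top')['frame']
cv2.imwrite('pics/c1.png',np.hstack([cv2.resize(a,(400,300)),cv2.resize(b,(400,300))]))
E
```

```text
t 4.42 q [-0.28 -0.3  -0.16  2.25 -0.04  1.21  1.43] p [0.3048 0.1245 0.1467] r 0.329 az_y 106.3 F [-0.3  0.4 -0.4] gap 0.0004
shift [ 0.128 -1.083 -0.019] turn [-0.0043 -0.0056  0.1018]
```

View pics/c1.png

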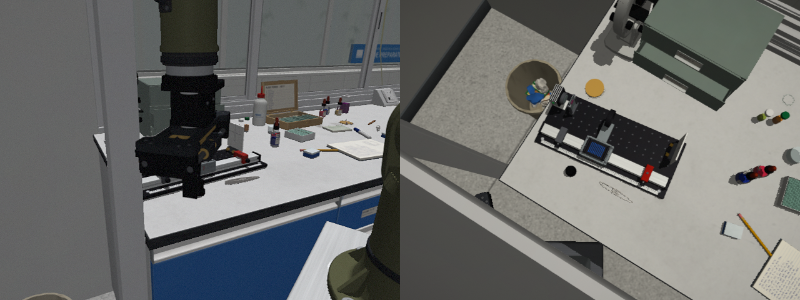

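The side view shows the gripper clear in front of the post (post at columns 95–145) and the top view shows it just appearing at (485,195). I'll continue past the post.

Call:
step_arm(plan=[[[0.03,-0.1,0],[0,0,0.01]],[[0.06,-0.2,0],[0,0,0.02]],[[0.09,-0.3,0],[0,0,0.03]],[[0.11,-0.4,0],[0,0,0.04]],[[0.12,-0.5,0],[0,0,0.05]],[[0.13,-0.6,0],[0,0,0.06]],[[0.13,-0.7,0],[0,0,0.07]],[[0.13,-0.8,0],[0,0,0.08]],[[0.13,-0.9,0],[0,0,0.09]],[[0.13,-1,0],[0,0,0.1]]])

```text
clock: 5.35
position: [0.3267, 0.0263, 0.1456]
eef_rot: [[-0.999, 0.026, -0.022], [0.027, 1.0, -0.016], [0.021, -0.016, -1.0]]
ft_force: [0.3, 0.1, -0.2]
finger_gap: 0.0005
gripper_force: 0.0
```

```bash
python3 go.py .32 -.08 .17 69
```

```text
t 5.35 q [ 0.02 -0.3  -0.16  2.26 -0.04  1.21  1.42] p [0.3267 0.0263 0.1456] r 0.328 az_y 88.5 F [ 0.3  0.1 -0.2] gap 0.0005
shift [ 0.044 -1.069 -0.226] turn [-0.0064 -0.0059  0.1082]
```

Call:
step_arm(plan=[[[0.01,-0.1,-0.02],[0,0,0.01]],[[0.02,-0.2,-0.04],[0,0,0.02]],[[0.03,-0.3,-0.06],[0,0,0.03]],[[0.04,-0.4,-0.08],[0,0,0.04]],[[0.04,-0.5,-0.1],[0,0,0.05]],[[0.04,-0.6,-0.12],[0,0,0.06]],[[0.04,-0.7,-0.14],[0,0,0.075]],[[0.04,-0.8,-0.16],[0,0,0.09]],[[0.04,-0.9,-0.18],[0,0,0.1]],[[0.04,-1,-0.2],[0,0,0.108]]])

```text
clock: 6.18
position: [0.3266, -0.0744, 0.1652]
eef_rot: [[-0.934, 0.357, -0.028], [0.358, 0.934, -0.015], [0.021, -0.024, -1.0]]
ft_force: [0.5, -0.5, 0.1]
finger_gap: 0.0003
gripper_force: 0.0
```

```bash
python3 go.py .4 -.13 .17 66.3
```

```text
t 6.18 q [ 0.32 -0.3  -0.16  2.21 -0.03  1.25  1.38] p [ 0.3266 -0.0744  0.1652] r 0.335 az_y 69.0 F [ 0.5 -0.5  0.1] gap 0.0003
shift [-0.883 -0.258 -0.06 ] turn [-0.0077 -0.0064  0.0152]
```

Call:
step_arm(plan=[[[-0.09,-0.03,0],[0,0,0]],[[-0.18,-0.05,0],[0,0,0]],[[-0.27,-0.08,0],[0,0,0]],[[-0.36,-0.1,0],[0,0,0]],[[-0.45,-0.13,-0.02],[0,0,0]],[[-0.54,-0.16,-0.03],[-0.002,-0.002,0.005]],[[-0.63,-0.18,-0.04],[-0.004,-0.003,0.01]],[[-0.72,-0.21,-0.05],[-0.006,-0.005,0.015]],[[-0.8,-0.23,-0.06],[-0.008,-0.006,0.015]],[[-0.88,-0.26,-0.06],[-0.008,-0.006,0.015]]])

```text
clock: 7.02
position: [0.4003, -0.1308, 0.1703]
eef_rot: [[-0.916, 0.401, 0.0], [0.401, 0.916, 0.001], [0.001, 0.001, -1.0]]
ft_force: [-0.3, 0.2, -0.3]
finger_gap: 0.0
gripper_force: 0.0
```

```bash
python3 go.py .4915 -.1745 .15 66.3
```

```text
t 7.02 q [ 0.36 -0.12 -0.1   2.06 -0.01  1.2   1.42] p [ 0.4003 -0.1308  0.1703] r 0.421 az_y 66.3 F [-0.3  0.2 -0.3] gap 0.0
shift [-1.01  -0.034  0.203] turn [ 0.0004 -0.0002  0.0002]
```

Call:
step_arm(plan=[[[-0.1,0,0],[0,0,0]],[[-0.2,-0.01,0.02],[0,0,0]],[[-0.3,-0.01,0.04],[0,0,0]],[[-0.4,-0.02,0.06],[0,0,0]],[[-0.5,-0.02,0.1],[0,0,0]],[[-0.65,-0.03,0.14],[0,0,0]],[[-0.8,-0.03,0.18],[0,0,0]],[[-0.9,-0.03,0.2],[0,0,0]],[[-1,-0.03,0.2],[0,0,0]],[[-1,-0.03,0.2],[0,0,0]]])

```text
clock: 7.85
position: [0.4916, -0.1735, 0.1497]
eef_rot: [[-0.916, 0.401, -0.001], [0.401, 0.916, 0.001], [0.001, 0.001, -1.0]]
ft_force: [-0.8, 0.4, -0.4]
finger_gap: 0.0006
gripper_force: 0.0
```

```bash
python3 go.py .4915 -.1745 .075 66.3;python3 - <<'E'
from h import *
a=cap('side')['frame'];b=cap('wrist')['frame']
cv2.imwrite('pics/c2.png',np.hstack([cv2.resize(a[150:330,180:420],(400,300)),cv2.resize(b,(400,300))]))
E
```

```text
t 7.85 q [ 0.36  0.11 -0.08  1.87  0.01  1.16  1.44] p [ 0.4916 -0.1735  0.1497] r 0.521 az_y 66.4 F [-0.8  0.4 -0.4] gap 0.0006
shift [-0.004 -0.01   0.747] turn [ 0.0003 -0.0003  0.0004]
```

View pics/c2.png

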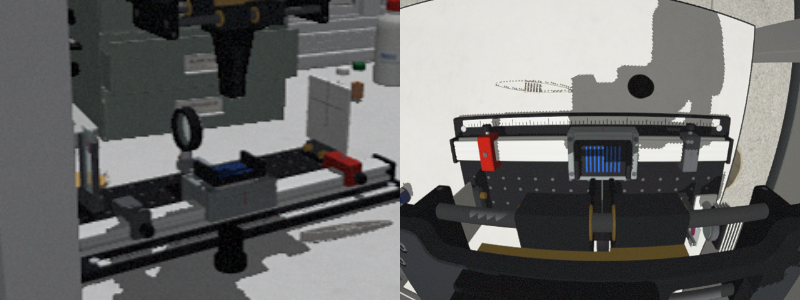

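The side view shows the fingers above the pad. In the wrist view the pad is at (606,160), the red stop at (487,152) and the shut fingers at (602,240). I'll get the pad position from the wrist rays.

Run:
```python
from h import *
def fe(c,u,v,z):
    K=np.array(c['camera_matrix']);T=np.array(c['cam_to_world'])
    p=(np.array([u,v])-K[:2,2])/K[0,0];r=np.hypot(*p)
    d=T[:3,:3]@np.r_[p/r*np.sin(r),np.cos(r)];o=T[:3,3];return o+d*(z-o[2])/d[2]
c=cap('wrist');f=c['frame'].astype(int);b,g,r=[f[...,i] for i in range(3)]
def blob(m):
    m=cv2.morphologyEx(m.astype(np.uint8),cv2.MORPH_CLOSE,np.ones((7,7)))
    n,l,s,ce=cv2.connectedComponentsWithStats(m);i=1+np.argmax(s[1:,4]);return s[i],ce[i]
R=np.zeros(b.shape,bool);R[180:300,100:560]=1
sb,cb=blob(R&(b>70)&(b>1.5*r));sr,c_r=blob(R&(r>110)&(g<60)&(b<60));print(sb,cb,sr,c_r)
P=fe(c,*cb,.061)
u0,v0,w,h,_=sb
for q in[(u0,v0+h/2),(u0+w,v0+h/2),(u0+w/2,v0),(u0+w/2,v0+h)]:print(fe(c,*q,.061))
u0,v0,w,h,_=sr
S=fe(c,u0+w/2,v0+h*.3,.046);e=np.array([.401,.916])
print(P,S,(P-S)[:2]@e,'tcp-pad along guide',(np.array(ctrl.read_state()['position'])-P)[:2]@e, 'across',(np.array(ctrl.read_state()['position'])-P)[:2]@[.916,-.401])
```

```text
[ 296  234   57   43 2373] [324.08807417 255.18794775] [ 124  220   28   55 1079] [137.22798888 246.75069509]
[ 0.48507257 -0.18942563  0.061     ]
[ 0.50088098 -0.15351753  0.061     ]
[ 0.47885026 -0.16528888  0.061     ]
[ 0.50766464 -0.17791443  0.061     ]
[ 0.49263319 -0.17163811  0.061     ] [ 0.42556947 -0.30114273  0.046     ] 0.14551878112617958 tcp-pad along guide -0.0020962093575196627 across -0.002174508586161129
```

Call:
step_arm(plan=[[[0,-0.01,0.1],[0,0,0]],[[0,-0.01,0.2],[0,0,0]],[[0,-0.01,0.3],[0,0,0]],[[0,-0.01,0.4],[0,0,0]],[[0,-0.01,0.5],[0,0,0]],[[0,-0.01,0.58],[0,0,0]],[[0,-0.01,0.65],[0,0,0]],[[0,-0.01,0.69],[0,0,0]],[[0,-0.01,0.72],[0,0,0]],[[0,-0.01,0.72],[0,0,0]]])

```text
clock: 8.83
position: [0.4894, -0.1737, 0.0774]
eef_rot: [[-0.916, 0.401, -0.001], [0.401, 0.916, 0.001], [0.002, 0.001, -1.0]]
ft_force: [-0.6, -0.9, 0.0]
finger_gap: 0.0009
gripper_force: 0.0
```

```bash
python3 go.py .4915 -.1745 .065 66.3
```

```text
t 8.83 q [ 0.36  0.19 -0.08  1.95  0.02  1.01  1.44] p [ 0.4894 -0.1737  0.0774] r 0.519 az_y 66.4 F [-0.6 -0.9  0. ] gap 0.0009
shift [-0.023  0.001  0.124] turn [ 0.0002 -0.0006  0.0004]
```

Call:
step_arm(plan=[[[-0.01,0,0.02],[0,0,0]],[[-0.02,0,0.04],[0,0,0]],[[-0.02,0,0.06],[0,0,0]],[[-0.02,0,0.07],[0,0,0]],[[-0.02,0,0.08],[0,0,0]],[[-0.02,0,0.09],[0,0,0]],[[-0.02,0,0.1],[0,0,0]],[[-0.02,0,0.11],[0,0,0]],[[-0.02,0,0.115],[0,0,0]],[[-0.02,0,0.115],[0,0,0]]])

```text
clock: 9.67
position: [0.4918, -0.1747, 0.0675]
eef_rot: [[-0.916, 0.401, 0.0], [0.401, 0.916, 0.001], [0.0, 0.001, -1.0]]
ft_force: [-2.4, 0.1, 8.0]
finger_gap: 0.0003
gripper_force: 4.0
```

```bash
python3 go.py .4915 -.1745 .065 66.3
```

```text
t 9.67 q [ 0.36  0.2  -0.08  1.95  0.02  0.99  1.43] p [ 0.4918 -0.1747  0.0675] r 0.522 az_y 66.4 F [-2.4  0.1  8. ] gap 0.0003
shift [0.004 0.001 0.025] turn [ 0.0002 -0.0001  0.0004]
```

Call:
step_arm(plan=[[[0,0,0.01],[0,0,0]],[[0,0,0.02],[0,0,0]],[[0,0,0.02],[0,0,0]],[[0,0,0.02],[0,0,0]],[[0,-0.03,0.02],[0,0,0]],[[0,-0.07,0.02],[0,0,0]],[[0,-0.11,0.02],[0,0,0]],[[0,-0.15,0.02],[0,0,0]],[[0,-0.19,0.02],[0,0,0]],[[0,-0.22,0.02],[0,0,0]]])

```text
clock: 10.5
position: [0.4831, -0.1948, 0.0657]
eef_rot: [[-0.916, 0.401, 0.0], [0.401, 0.916, 0.001], [0.0, 0.001, -1.0]]
ft_force: [-2.7, 1.3, 8.2]
finger_gap: 0.0006
gripper_force: 4.3
```

```bash
cat >> h.py <<'E'
def gap():
    c=cap('top');f=c['frame'].astype(int);b,g,r=[f[...,i] for i in range(3)]
    R=np.zeros(b.shape,bool);R[190:320,210:470]=1
    o=[]
    for m in(R&(b>70)&(b>1.5*r),R&(r>120)&(g<60)&(b<60)):
        m=cv2.morphologyEx(m.astype(np.uint8),cv2.MORPH_CLOSE,np.ones((5,5)));n,l,s,ce=cv2.connectedComponentsWithStats(m);i=1+np.argmax(s[1:,4]);o.append((ce[i],s[i,4]))
    return o
E
python3 go.py .451 -.268 .065 66.3; python3 -c "
from h import *
print(gap())"
```

```text
t 10.5 q [ 0.39  0.2  -0.06  1.96  0.01  0.98  1.48] p [ 0.4831 -0.1948  0.0657] r 0.521 az_y 66.4 F [-2.7  1.3  8.2] gap 0.0006
shift [ 0.    -0.799  0.007] turn [ 0.0004 -0.0001  0.0004]Traceback (most recent call last):
  File "<string>", line 3, in <module>
    print(gap())
          ~~~^^
  File "h.py", line 16, in gap
    m=cv2.morphologyEx(m.astype(np.uint8),cv2.MORPH_CLOSE,np.ones((5,5)));n,l,s,ce=cv2.connectedComponentsWithStats(m);i=1+np.argmax(s[1:,4]);o.append((ce[i],s[i,4]))
                                                                                                                           ~~~~~~~~~^^^^^^^^^
    return _wrapfunc(a, 'argmax', axis=axis, out=out, **kwds)
    return bound(*args, **kwds)
ValueError: attempt to get argmax of an empty sequence
```

Call:
step_arm(plan=[[[0,-0.04,0],[0,0,0]],[[0,-0.09,0],[0,0,0]],[[0,-0.14,0],[0,0,0]],[[0,-0.19,0],[0,0,0]],[[0,-0.24,0],[0,0,0]],[[0,-0.29,0],[0,0,0]],[[0,-0.34,0],[0,0,0]],[[0,-0.39,0],[0,0,0]],[[0,-0.43,0],[0,0,0]],[[0,-0.45,0],[0,0,0]]])

```text
clock: 11.38
position: [0.4648, -0.2365, 0.0657]
eef_rot: [[-0.916, 0.401, 0.0], [0.401, 0.916, 0.001], [0.0, 0.001, -1.0]]
ft_force: [-2.4, 1.7, 8.9]
finger_gap: 0.0007
gripper_force: 4.4
```

```bash
python3 go.py .451 -.268 .065 66.3;python3 - <<'E'
from h import *
a=cap('side')['frame'];b=cap('wrist')['frame']
cv2.imwrite('pics/c3.png',np.hstack([cv2.resize(a[150:330,180:420],(400,300)),cv2.resize(b,(400,300))]))
E
```

```text
t 11.38 q [ 0.45  0.2  -0.03  1.96  0.01  0.98  1.57] p [ 0.4648 -0.2365  0.0657] r 0.522 az_y 66.3 F [-2.4  1.7  8.9] gap 0.0007
shift [-0.    -0.344  0.007] turn [ 0.0002 -0.0001  0.0002]
```

View pics/c3.png

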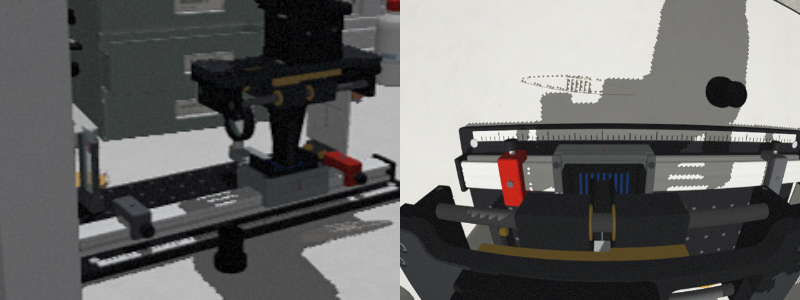

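The carriage rides with the fingers. In the wrist view the saddle's end (553) is still about 23 mm from the red stop's face (525). I'll go on slowly.

Call:
step_arm(plan=[[[0,-0.02,0],[0,0,0]],[[0,-0.05,0],[0,0,0]],[[0,-0.08,0],[0,0,0]],[[0,-0.11,0],[0,0,0]],[[0,-0.13,0],[0,0,0]],[[0,-0.15,0],[0,0,0]],[[0,-0.17,0],[0,0,0]],[[0,-0.18,0],[0,0,0]],[[0,-0.19,0],[0,0,0]],[[0,-0.2,0],[0,0,0]]])

```text
clock: 12.32
position: [0.457, -0.2542, 0.0657]
eef_rot: [[-0.916, 0.401, 0.0], [0.401, 0.916, 0.001], [0.0, 0.001, -1.0]]
ft_force: [-3.4, 2.0, 7.6]
finger_gap: 0.0005
gripper_force: 4.4
```

Call:
step_arm(plan=[[[0,-0.01,0],[0,0,0]],[[0,-0.02,0],[0,0,0]],[[0,-0.03,0],[0,0,0]],[[0,-0.04,0],[0,0,0]],[[0,-0.05,0],[0,0,0]],[[0,-0.06,0],[0,0,0]],[[0,-0.07,0],[0,0,0]],[[0,-0.08,0],[0,0,0]],[[0,-0.08,0],[0,0,0]],[[0,-0.08,0],[0,0,0]]])

```text
clock: 13.15
position: [0.4536, -0.2618, 0.0656]
eef_rot: [[-0.916, 0.401, -0.0], [0.401, 0.916, 0.001], [0.0, 0.001, -1.0]]
ft_force: [-2.2, 1.6, 9.7]
finger_gap: 0.0001
gripper_force: 4.4
```

```bash
python3 go.py .451 -.268 .065 66.3;python3 - <<'E'
from h import *
a=cap('side')['frame'];b=cap('wrist')['frame']
cv2.imwrite('pics/c4.png',np.hstack([cv2.resize(a[210:290,300:420],(400,267)),cv2.resize(b[200:350,100:325],(400,267))]))
E
```

```text
t 13.15 q [ 0.48  0.21 -0.01  1.95  0.    0.98  1.63] p [ 0.4536 -0.2618  0.0656] r 0.524 az_y 66.4 F [-2.2  1.6  9.7] gap 0.0001
shift [-0.001 -0.067  0.006] turn [ 0.0002 -0.0001  0.0004]
```

View pics/c4.png

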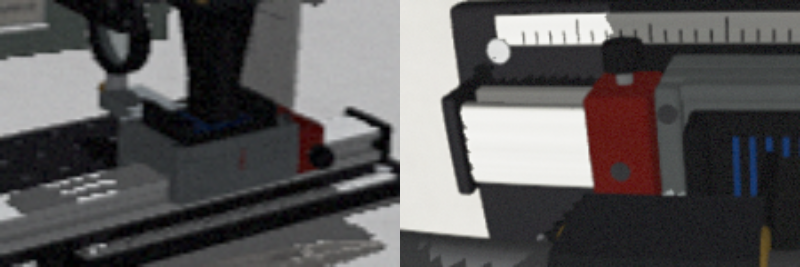

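The saddle's end now meets the red block in both crops, with any gap under a few mm. I'll keep pushing gently to feel firm contact.

Call:
step_arm(plan=[[[0,-0.005,0],[0,0,0]],[[0,-0.01,0],[0,0,0]],[[0,-0.015,0],[0,0,0]],[[0,-0.02,0],[0,0,0]],[[0,-0.03,0],[0,0,0]],[[0,-0.04,0],[0,0,0]],[[0,-0.05,0],[0,0,0]],[[0,-0.06,0],[0,0,0]],[[0,-0.06,0],[0,0,0]],[[0,-0.06,0],[0,0,0]]])

```text
clock: 14.08
position: [0.4522, -0.2651, 0.0656]
eef_rot: [[-0.917, 0.4, 0.001], [0.4, 0.917, 0.003], [0.001, 0.003, -1.0]]
ft_force: [-1.0, 5.7, 8.0]
finger_gap: 0.0002
gripper_force: 4.4
```

```bash
python3 go.py .451 -.268 .065 66.3
```

```text
t 14.08 q [ 0.49  0.21 -0.01  1.95 -0.    0.99  1.64] p [ 0.4522 -0.2651  0.0656] r 0.524 az_y 66.4 F [-1.   5.7  8. ] gap 0.0002
shift [-0.    -0.031  0.006] turn [ 0.0011 -0.0002  0.0008]
```

Axial force rose to about 5 N with the tool lagging, so the carriage is against the stop. Lift straight up.

Call:
step_arm(plan=[[[0,0,-0.02],[0,0,0]],[[0,0,-0.04],[0,0,0]],[[0,0,-0.06],[0,0,0]],[[0,0,-0.1],[0,0,0]],[[0,0,-0.17],[0,0,0]],[[0,0,-0.27],[0,0,0]],[[0,0,-0.4],[0,0,0]],[[0,0,-0.55],[0,0,0]],[[0,0,-0.7],[0,0,0]],[[0,0,-0.8],[0,0,0]]])

```text
clock: 14.92
position: [0.4515, -0.2679, 0.1466]
eef_rot: [[-0.916, 0.401, 0.001], [0.401, 0.916, -0.0], [-0.001, 0.0, -1.0]]
ft_force: [0.3, -0.3, -0.5]
finger_gap: 0.0005
gripper_force: 0.0
```

```bash
python3 go.py .451 -.268 .145 66.3;python3 - <<'E'
from h import *
a=cap('side')['frame'];b=cap('wrist')['frame']
cv2.imwrite('pics/c5.png',np.hstack([cv2.resize(a[210:290,300:420],(400,267)),cv2.resize(b[200:350,150:375],(400,267))]))
E
```

```text
t 14.92 q [ 0.49  0.12 -0.    1.87  0.    1.15  1.64] p [ 0.4515 -0.2679  0.1466] r 0.525 az_y 66.3 F [ 0.3 -0.3 -0.5] gap 0.0005
shift [ 0.004 -0.003  0.016] turn [0.0001 0.0004 0.0002]
```

View pics/c5.png

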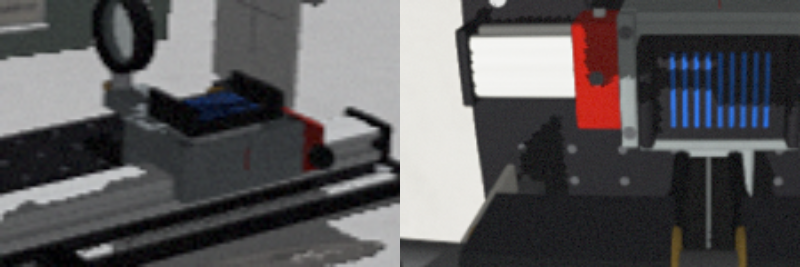

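The crops show the pad up, the saddle flush with the red block (boundary at crop column 620, no white rail between) and the fingers clear above. Handing in.

```bash
python3 -c "
from plant import ctrl
print(ctrl.sign_off())"
```

```text
the job is handed in; nothing more can be done
None
```

The lens carriage stands against the red stop with the pad up and the arm clear above it. I handed the job in at about 15 s on the robot's clock; sign-off gave no verdict.

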